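# Back off the label feeder by one notch

### The job

One label too many has been fed. With a fingertip, tip the knob of the feeder's ratchet pawl outward, away from the wheel, so that the pawl lifts out of the teeth and stays up; then push the wheel backward by exactly one notch (top of the wheel towards the pawl), using one of its pegs; then push the knob back so that the pawl drops fully into the teeth. Only push lightly: do not pinch or force the pawl or the wheel, and leave the things standing around it where they are.

Things in the scene. Friction and masses are not known exactly. Their poses are not given: they have to be found in the camera images.
- label_feeder: fixed stand: grey base plate 150 x 230 x 12 mm with a grey back cheek, open to the front. Origin on the worktop under the centre of the toothed wheel. -x points out of the front (the side with the pegs, roughly towards the robot), y to the left as seen from the front, z up. The pawl is pivoted right of the wheel (-y) on an upright bar whose top is 153 mm above the worktop.
- wheel_centre (a point): point on the wheel's axle, 105 mm above the worktop, in the mid-plane of the teeth. The upright metal wheel has 12 saw teeth (one notch = 30 degrees), 160 mm over the tips, 140 mm at the roots, 12 mm thick; a paper label roll (120 mm) sits behind it. The axle runs along the stand's x axis. The front is flat (5 mm before the mid-plane) but for pegs and a low hub.
- push_peg (a point): a point on one of the wheel's six axial push pegs, the one that starts nearest the top (16 to 20 degrees left of it). Pegs are 8 mm thick, 60 degrees apart on a circle of 58 mm radius, and reach out to 38 mm before the mid-plane of the teeth; this point is on the peg's axis, 22 mm before that mid-plane. It moves with the wheel.
- pawl_knob (a point): centre of the black ball knob, 24 mm across, on the end of the pawl's thumb lever, 75 mm from the pawl's pivot, in the plane of the teeth. It moves with the pawl. If the nose rests high on a tooth's slope, pressing the knob towards the wheel with a few newtons slides it down the slope, driving the wheel on backward until the nose is home; past the notch the nose lands on the next tooth.
- nose_tip (a point): centre of the rounded nose of the pawl (6 mm thick), 42 mm from the pivot, which drops between two teeth. It moves with the pawl.
- pawl (a joint): pawl angle in rad. Pivot: 79 mm right (-y of the stand) of the axle, 153 mm above the worktop, axis along x. 0: nose fully down between teeth, knob leaning 15 degrees towards the wheel. Grows as the knob goes outward (-y) and the nose lifts, to a stop at 0.8 (knob leaning 31 degrees away). Throws over by its weight: falls back below about 0.3, on to the stop above. Clears the teeth from 0.25.
- feed_wheel (a joint): wheel angle in rad, growing as it turns backward (top moves to -y of the stand, towards the pawl). Starts at -0.09 to -0.01; one notch is 0.524. A lowered pawl blocks it backward at 0, 0.524, 1.047...; turning forward lifts the pawl. At value q push_peg lies (q - 0.262) rad from the top, positive towards the pawl. A little stiff (about 1.5 N at a peg), stays where it is left.
- dye_bottle: small brown bottle with white cap, 30 mm wide, 72 mm high, loose in front of the feeder at its right; bystander
- counter_tally: round hand tally counter, 53 x 42 x 21 mm, loose in front of the feeder at its left; bystander
- tape_roll: roll of label tape lying flat, 78 mm across, 19 mm high, loose; bystander
- dish_box: flat clear sample box, 76 x 106 x 23 mm, loose; bystander

How it is judged:
On the way, in this order (a step that is already met when the one before it is completed fails the run):
1. the pawl is lifted and thrown over, the wheel still in its first notch (value of joint pawl above 0.6 rad and value of joint feed_wheel between -0.25 and 0.2 rad), for 0.1 s.
2. the wheel is pushed back by about a notch while the pawl stays up (value of joint pawl above 0.6 rad and value of joint feed_wheel between 0.22 and 0.65 rad), for 0.1 s.
At the end, for the whole second after the job is handed in: The pawl is down in the next gap between the teeth (within 0.08 rad of fully home), the wheel stands still one notch further back than it began (0.24 to 0.57 rad: 0.524 is hard against the tooth, the rest is the play of the pawl in the gap) (value of joint pawl below 0.08 rad and value of joint feed_wheel between 0.24 and 0.57 rad and velocity of joint feed_wheel between -0.05 and 0.05 rad/s); the robot touches nothing.
It fails at once if the wheel is pushed back well beyond one notch (value of joint feed_wheel above 0.8 rad).
It fails at once if the wheel is turned forward a notch (value of joint feed_wheel below -0.35 rad).
It fails at once if the feeder is pinched or forced (over 35 N) (contact force between the fingers and label_feeder above 35 N).
It fails at once if a bystander is moved or lifted by more than 20 mm (distance of any of dye_bottle, counter_tally, tape_roll, dish_box from where it was at the start of the episode above 0.02 m).
It also fails if it takes over 48 s, if anything falls off the work surface, if the arm or the gripper's body presses on something with over 40 N, if the wrist force passes 120 N, or if a joint passes its speed limit or range.

### The arm

A 7-joint arm with a two-finger parallel gripper is mounted at the origin on a cart in front of the work surface, level with it; the furniture and walls round the work are solid. World frame = base frame: x ahead of the robot, y to its left, z up, the work surface at z = 0. Lengths are in m, angles in rad, forces in N, time in s.
With the tool pointing down it reaches from about 0.425 to 1.025 m from the base axis. Payload 9.4 kg.
Tool frame: the origin (TCP) lies on the centre line of the jaws, within the pads' length; the fingertips stand 8 mm ahead of it and the grasp point (between the pads) lies 11 mm behind it; z points along the fingers, y is the line along which they close (so a half turn about z gives the same grasp; the last joint's range is limited). The gripper opens to 85 mm and grips with 20 to 120 N. Pads are 22 mm wide; open, the fingers measure 114 mm over their backs; the gripper's body (76 mm by 85 mm) begins 54 mm behind the grasp point. The pads swing forward as they close: fully open they stand 13 mm farther back than shut.
Start: joints at [1.152, 0.599, -0.003, 1.599, 0.002, 0.943, -0.08], TCP at [0.243, -0.683, 0.239] pointing down, gripper open.
Joint ranges: [-2.57, 2.57], [-0.35, 1.97], [-1.29, 1.29], [0.11, 2.56], [-1.05, 4.19], [0.11, 1.86], [-2.63, 2.63]. Speed limits (rad/s): [2.22, 2.22, 3.01, 3.01, 3.14, 3.14, 3.14].

### API

Orientations are given as a rotation vector (axis times angle).
In Python, from plant import manip gives the robot as it stands. The module is installed in compiled form; this text tells all that it offers.
- The arm moves only by the shell command python3 -m handwheel 'ROWS'. ROWS is JSON, a list that holds one entry, the list of rows, each a list of 7 numbers: the shift along the world's x, y, z normalised to -1 to 1, where 1 is 0.08 m, then the turn, a rotation vector about the world's x, y, z normalised to -1 to 1, where 1 is 360 degrees, then the closure, from 0 (fully open) to 1 (shut). A call has 1 to 10 rows; each row is the pose to reach, as a shift and turn from the pose commanded when the call began, turning the shorter way round; what a row does not reach only later rows make up. A row lasts 1/10 s, in which the tool goes at most 50 mm and 8.59 degrees, less where a joint would pass 70% of its speed; a pose out of reach is approached as far as the arm can. A call with a number of a shift or a turn outside -1 to 1 is refused whole. A call with a gripper value outside its range is refused whole. The fingers move at their own pace and stop on an object; the grip force is fixed at half the most. Time passes only in rows, so rows that repeat a pose let the fingers close. It gives the time, the measured TCP pose, the force, the opening and the grip force at its end, in the units of the state.
- manip.get_state(): the state, without advancing time (a new reading comes with each control period).
- manip.read_camera(name): name is "scene" or "top" or "wrist"; returns a dict with "img" (400x640x3 uint8, blue, green, red), "fx", "fy", "cx", "cy" (pixels), "distortion" ([k1, k2, p1, p2, k3] as OpenCV has them; the pictures are not rectified), "position" and "rotation" of the camera in the world. Camera axes: x right, y up, looking along -z (the intrinsics and any distortion apply to the point x, -y, -z); pixel columns grow to the right and rows downward; lengths in m; the calibration is good to about 2 mm. A picture is of the moment at which its call begins. There is no depth.
- manip.close_job(): hands the job in; it is judged then, once.
The state is a dict: "time_s": time; "joint_positions": joint angles; "qd": joint speeds; "joint_efforts": joint torques, N m; "ee_pos": TCP position; "ee_rot": TCP orientation; "wrist_force": force on the tool from outside, world axes, zero at the start; "torque": the same for the moment, N m; "width": finger opening in m; "grasp_force": force on a finger pad.
Only numpy, scipy, OpenCV 4.12 (cv2) and the standard library are available. Lean on these libraries where they do the work, as an engineer would, in place of code of your own. Each camera call takes 0.05 s, during which the arm holds its last target. There are 200 camera calls.

## Working session

There is one attempt and no reset: what is moved stays moved. The work goes in short steps, Python scripts to look and compute and a shell command to move; the robot and the scene stay as the last step left them, time stands still between calls to the robot, and variables do not carry over. Pictures are saved under pics/ and viewed, at most 10 in all, crops included, and the job is handed in when it is done.

```bash
mkdir -p pics; python3 - <<'E'
from plant import manip
import cv2,numpy as np,pickle
s=manip.get_state(); print(s['time_s'],s['ee_pos'],s['ee_rot'],s['width'])
d={}
for n in ['scene','top','wrist']:
    c=manip.read_camera(n); d[n]=c; cv2.imwrite(f'pics/{n}0.png',c['img'])
    print(n,c['fx'],c['cx'],c['cy'],c['distortion'],c['position'],np.round(c['rotation'],3).tolist())
pickle.dump(d,open('c0.pkl','wb'))
E
```

```text
0.0 [ 0.24281282 -0.68264173  0.23842796] [-3.09434843e+00 -5.34069498e-01  6.26285806e-04] 0.08546827008306607
scene 365.6194105078604 318.063124146408 202.08568468401012 [-0.02644875  0.          0.          0.          0.        ] [-0.17447487  0.72454669  0.63963235] [0.536, -1.192, -2.006]
top 407.8260570817556 320.2651697189619 204.60179556944473 [-0.01511948  0.          0.          0.          0.        ] [0.26982732 0.1429784  1.47063817] [0.128, -0.128, -1.579]
wrist 285.08588782609496 316.5506979881116 199.7579391667294 [-0.01483805  0.          0.          0.          0.        ] [ 0.31340835 -0.65803661  0.37316628] [-0.26, 0.185, -1.218]
```

View pics/scene0.png

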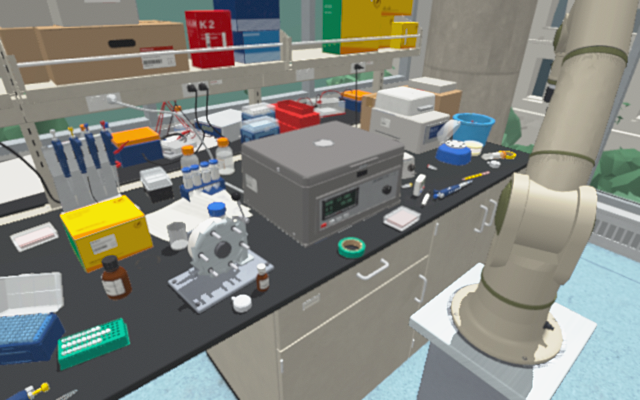

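View pics/top0.png

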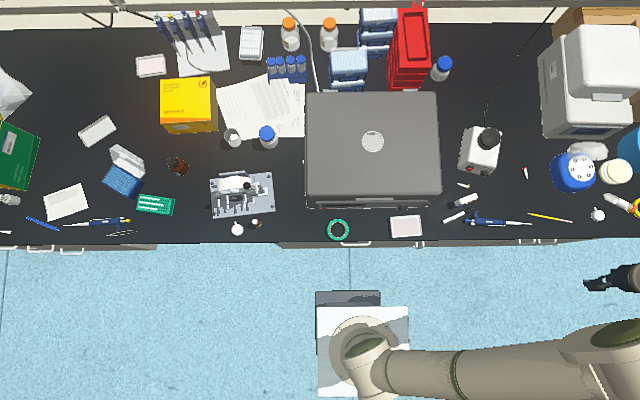

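The feeder is at about (242,195) in the top view and (215,255) in the scene view. The bottle and tally stand just in front of it. I'll zoom in on both.

```bash
cat > h.py <<'E'
import cv2,numpy as np
from scipy.spatial.transform import Rotation as R
def KD(c): return np.array([[c['fx'],0,c['cx']],[0,c['fy'],c['cy']],[0,0,1.]]),np.array(c['distortion'])
def Rm(c):
    r=np.array(c['rotation']); return r if r.shape==(3,3) else R.from_rotvec(r).as_matrix()
def ray(c,uv):
    K,D=KD(c); x,y=cv2.undistortPoints(np.array([[uv]],float),K,D)[0,0]
    d=Rm(c)@np.array([x,-y,-1]); return np.array(c['position']),d/np.linalg.norm(d)
def onz(c,uv,z):
    o,d=ray(c,uv); return o+d*(z-o[2])/d[2]
def tri(c1,u1,c2,u2):
    o1,d1=ray(c1,u1);o2,d2=ray(c2,u2)
    t=np.linalg.lstsq(np.c_[d1,-d2],o2-o1,rcond=None)[0]
    a,b=o1+t[0]*d1,o2+t[1]*d2; return (a+b)/2,np.linalg.norm(a-b)
def proj(c,P):
    K,D=KD(c); q=Rm(c).T@(np.asarray(P,float)-c['position']); q=q*[1,-1,-1]
    return cv2.projectPoints(q[None],np.zeros(3),np.zeros(3),K,D)[0][0,0]
E
python3 - <<'E'
import pickle,cv2,numpy as np
from h import *
d=pickle.load(open('c0.pkl','rb'))
a=cv2.resize(d['top']['img'][160:245,200:285],None,fx=4.7,fy=4.7,interpolation=2)
b=cv2.resize(d['scene']['img'][175:320,160:290],None,fx=3.07,fy=3.07,interpolation=2)
h=max(a.shape[0],b.shape[0]); o=np.zeros((h,a.shape[1]+b.shape[1],3),np.uint8)
o[:a.shape[0],:a.shape[1]]=a;o[:b.shape[0],a.shape[1]:]=b
print(o.shape,a.shape);cv2.imwrite('pics/z0.png',o)
E
```

```text
(445, 799, 3) (400, 400, 3)
```

View pics/z0.png

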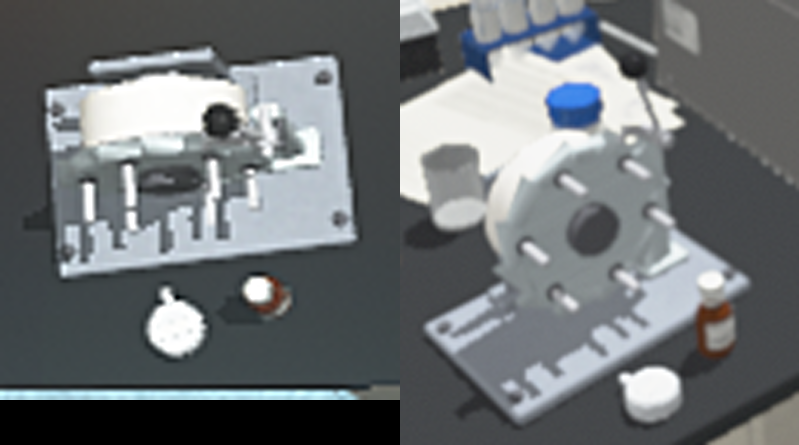

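```bash
python3 - <<'E'
import pickle
from h import *
d=pickle.load(open('c0.pkl','rb'));T,S=d['top'],d['scene']
t=lambda x,y:(x/4.7+200-.4,y/4.7+160-.4)
s=lambda x,y:((x-400)/3.07+160-.4,y/3.07+175-.4)
C=[onz(T,t(*p),.012) for p in [(46,88),(328,56),(355,240),(60,275)]]
for c in C: print(c.round(3))
for i in range(4): print(np.linalg.norm(C[i]-C[i-1]).round(3))
y=C[0]-C[1]+C[3]-C[2]; x=C[0]-C[3]+C[1]-C[2]
print('yaw from y',np.arctan2(-y[0],y[1]),'from x',np.arctan2(x[1],x[0]),'ctr',sum(C)/4)
k=tri(T,t(220,120),S,s(632,65));print('knob',k)
p=tri(T,t(128,225),S,s(582,192));print('peg',p)
for P,n in [((150,225),'x')]: pass
print('bottle',onz(T,t(262,290),.07),onz(S,s(716,350),0),'tally',onz(T,t(178,325),.02))
for n,g,o in [('tape',(338,229),.01),('box',(405,226),.02)]: print(n,onz(T,g,o))
E
```

```text
[0.613 0.547 0.012]
[0.636 0.327 0.012]
[0.49  0.305 0.012]
[0.465 0.532 0.012]
0.148
0.221
0.147
0.228
yaw from y 0.10521312252415413 from x 0.12715802562472728 ctr [0.55085424 0.42790648 0.012     ]
knob (array([0.53926627, 0.37188745, 0.22737825]), np.float64(0.001373804133307381))
peg (array([0.48067591, 0.44752805, 0.17091623]), np.float64(0.008820765930845853))
bottle [0.44465865 0.36706676 0.07      ] [0.44644818 0.37161334 0.        ] tally [0.42488315 0.43863465 0.02      ]
tape [0.42061814 0.07907865 0.01      ]
box [ 0.42732757 -0.16026492  0.02      ]
```

Knob height comes out at 0.227 against an expected 0.225, and the plate at 148 × 225 mm with yaw of about 0.115 rad, which fits. That puts the wheel centre near (0.532, 0.431). Next I'll rise, close the fingers and travel along x≈0.45.

```bash
h="python3 -m handwheel"
$h '[[[0,0,1,0,0,0,1],[0,0,1,0,0,-0.02,1]]]' 
$h '[[[0.5,0.5,1,0,0,-0.016,1],[0.9,0.9,1,0,0,-0.016,1],[0.9,0.9,1,0,0,-0.016,1]]]' >/dev/null
$h '[[[0.4,0.4,0,0,0,0,1],[0.8,0.9,0,0,0,0,1],[0.8,0.9,0,0,0,0,1]]]'
$h '[[[0.4,0.5,0.1,0,0,0,1],[0.8,1,0.1,0,0,0,1],[0.8,1,0.1,0,0,0,1]]]'
```

```text
time_s: 0.35
ee_pos: [0.2429, -0.6834, 0.3211]
ee_rot: [3.123, 0.337, 0.0]
wrist_force: [0.9, -0.5, 1.2]
width: 0.0591
grasp_force: 0.0
time_s: 0.95
ee_pos: [0.3852, -0.5329, 0.3994]
ee_rot: [-3.132, -0.197, -0.005]
wrist_force: [-0.3, 0.2, -0.7]
width: -0.0004
grasp_force: 0.0
time_s: 1.25
ee_pos: [0.4483, -0.4528, 0.4073]
ee_rot: [-3.132, -0.196, -0.004]
wrist_force: [-0.0, 0.0, -0.0]
width: 0.0
grasp_force: 0.0
```

```bash
h="python3 -m handwheel"
for i in 1; do
$h '[[[0,0.5,0,0,0,0,1],[0,1,0,0,0,0,1]]]'
$h '[[[0,0.5,0,0,0,0,1],[0,1,0,0,0,0,1]]]'
$h '[[[0,0.5,0,0,0,0,1],[0,1,0,0,0,0,1]]]'
$h '[[[0,0.5,0,0,0,0,1],[0,1,0,0,0,0,1]]]'
$h '[[[0,0.5,0,0,0,0,1],[0,1,0,0,0,0,1]]]'
$h '[[[0,0.5,0,0,0,0,1],[0,1,0,0,0,0,1]]]'
$h '[[[0,0.5,0,0,0,0,1],[0,1,0,0,0,0,1]]]'
$h '[[[0,0.5,0,0,0,0,1],[0,1,0,0,0,0,1]]]'
$h '[[[0,0.5,0,0,0,0,1],[0,1,0,0,0,0,1]]]'
$h '[[[0,0.5,0,0,0,0,1],[0,1,0,0,0,0,1],[0,1,0,0,0,0,1]]]'
done | grep -E 'ee_pos|force'|tail -6
python3 - <<'E'
from plant import manip
from h import *
import pickle
d={n:manip.read_camera(n) for n in ['wrist','scene']};pickle.dump(d,open('c1.pkl','wb'))
s=manip.get_state();print(s['time_s'],s['ee_pos'],s['ee_rot'])
w=d['wrist']; b=cv2.resize(d['scene']['img'][150:320,120:320],(400,340))
cv2.imwrite('pics/w1.png',w['img'])
k=np.array([.539,.372,.227]);print(proj(w,k))
E
```

```text
ee_pos: [0.4428, 0.2622, 0.4072]
wrist_force: [1.2, 0.5, 0.2]
grasp_force: 0.0
ee_pos: [0.4416, 0.3461, 0.4067]
wrist_force: [0.2, -0.9, 0.5]
grasp_force: 0.0
3.45 [0.44272386 0.3413103  0.40661154] [ 3.13556999e+00  1.84611882e-01 -2.07273303e-03]
[303.15386509  86.40332552]
```

View pics/w1.png

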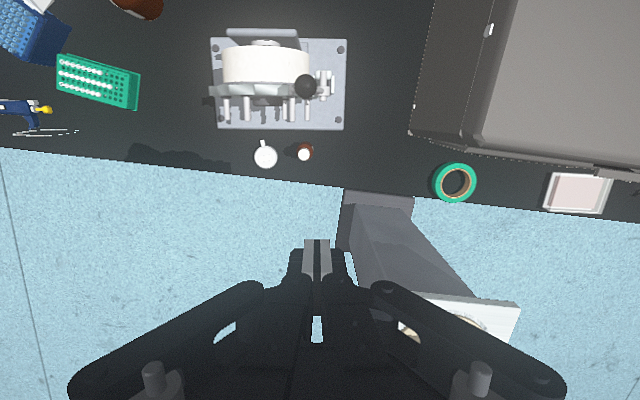

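The picture shows the knob at (304,87), predicted (303,86), and the feeder square to the tool, so the estimate holds. Now I'll move over the wheel side of the knob and down to TCP z 0.220.

```bash
h="python3 -m handwheel"
$h '[[[0.5,0.45,-0.3,0,0,0,1],[0.9,0.85,-0.7,0,0,0,1],[1,0.9,-1,0,0,0,1],[1,0.9,-1,0,0,0,1]]]'|grep ee_pos
$h '[[[0.15,0,-0.3,0,0,0,1],[0.15,0,-0.8,0,0,0,1],[0.15,0,-0.8,0,0,0,1]]]' 
python3 - <<'E'
from plant import manip
s=manip.get_state();print(s['ee_pos'],s['ee_rot'])
from h import *
O=np.array([.5325,.431]);M=np.array([[.993,.115],[-.115,.993]])
print(M@(s['ee_pos'][:2]-O))
c=manip.read_camera('scene');cv2.imwrite('pics/s2.png',cv2.resize(c['img'][140:320,140:320],None,fx=3.3,fy=3.3,interpolation=2))
E
```

```text
ee_pos: [0.5244, 0.4108, 0.3218]
time_s: 4.15
ee_pos: [0.534, 0.4091, 0.2596]
ee_rot: [3.131, 0.179, -0.008]
wrist_force: [-0.4, -1.7, -0.7]
width: -0.0002
grasp_force: 0.0
[0.53403195 0.40914063 0.25964654] [ 3.13104821  0.17873255 -0.0084856 ]
[-0.00099261 -0.02188253]
```

View pics/s2.png

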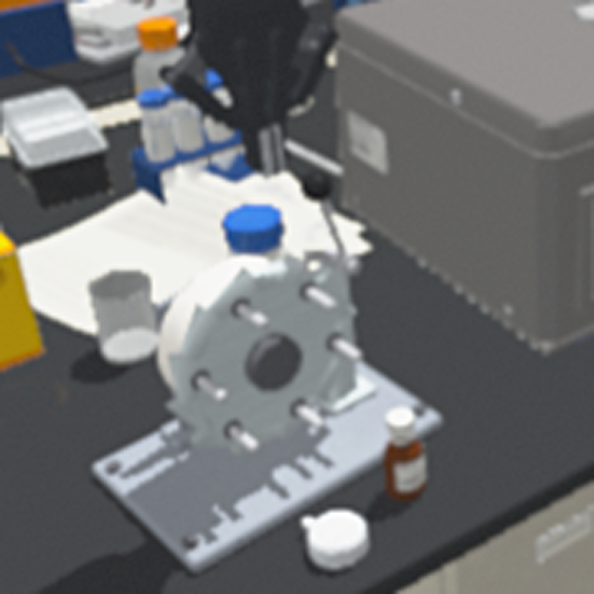

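The fingertip (272,165) hangs on the wheel side of the knob (318,183). I'll lower it and push outward slowly.

```bash
h="python3 -m handwheel"
$h '[[[0,0,-0.3,0,0,0,1],[0,0,-0.5,0,0,0,1],[0,0,-0.5,0,0,0,1]]]'|grep -E 'ee_pos|wrist'
$h '[[[0.006,-0.05,0,0,0,0,1],[0.012,-0.1,0,0,0,0,1],[0.018,-0.15,0,0,0,0,1],[0.024,-0.2,0,0,0,0,1],[0.03,-0.25,0,0,0,0,1],[0.03,-0.25,0,0,0,0,1]]]'|grep -E 'ee_pos|wrist'
$h '[[[0.006,-0.05,0,0,0,0,1],[0.012,-0.1,0,0,0,0,1],[0.018,-0.15,0,0,0,0,1],[0.024,-0.2,0,0,0,0,1],[0.03,-0.25,0,0,0,0,1],[0.03,-0.25,0,0,0,0,1]]]'|grep -E 'ee_pos|wrist'
python3 - <<'E'
from plant import manip
from h import *
c=manip.read_camera('scene');w=manip.read_camera('wrist')
a=cv2.resize(c['img'][170:270,180:280],None,fx=4,fy=4);b=w['img'][0:400,120:520]
cv2.imwrite('pics/s3.png',np.hstack([a,b]))
E
```

```text
ee_pos: [0.5346, 0.412, 0.223]
wrist_force: [-0.8, -0.1, -0.8]
ee_pos: [0.5377, 0.3922, 0.2235]
wrist_force: [0.4, 0.4, 0.2]
ee_pos: [0.5401, 0.372, 0.2232]
wrist_force: [-0.0, -1.4, 0.3]
```

View pics/s3.png

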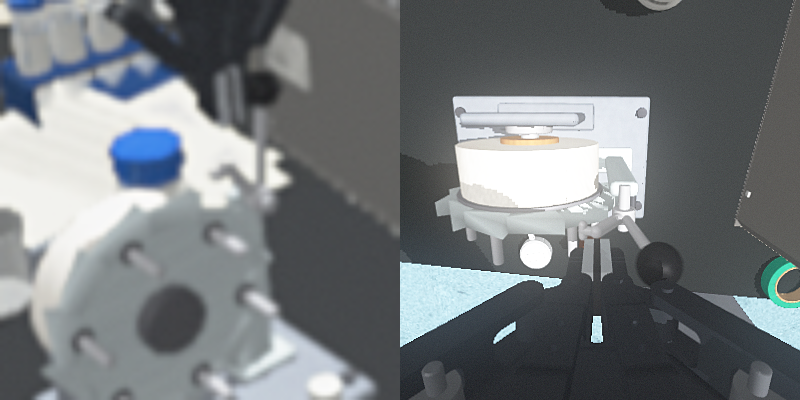

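The knob is upright against the finger at scene crop (262,88), close to the tipping point. I'll push on a little.

```bash
h="python3 -m handwheel"
$h '[[[0.006,-0.05,0,0,0,0,1],[0.012,-0.1,0,0,0,0,1],[0.018,-0.15,0,0,0,0,1],[0.024,-0.2,0,0,0,0,1],[0.024,-0.2,0,0,0,0,1],[0.024,-0.2,0,0,0,0,1],[0.024,-0.2,0,0,0,0,1]]]'|grep -E 'ee_pos|wrist'
cat > knob.py <<'E'
from plant import manip
from h import *
O=np.array([.5325,.431]);M=np.array([[.993,.115],[-.115,.993]])
def look(name):
    c=manip.read_camera('scene');cv2.imwrite(f'pics/{name}.png',c['img'])
    s=manip.get_state();print(s['time_s'],s['ee_pos'],'stand',M@(s['ee_pos'][:2]-O))
    # predicted knob pixels against pawl angle
    for q in (0,.3,.5,.8):
        a=.262-q; y=-.079+.075*np.sin(a); z=.153+.075*np.cos(a)
        print('knob',q,proj(c,[*(O+M.T@[0,y]),z]).round(1))
    m=(c['img'].max(2)<45).astype(np.uint8)
    return c,m
E
python3 - <<'E'
from knob import *
c,m=look('s4')
cv2.imwrite('pics/s4z.png',cv2.resize(c['img'][165:315,165:315],None,fx=4,fy=4,interpolation=2))
E
```

```text
ee_pos: [0.5417, 0.3571, 0.2233]
wrist_force: [0.3, -0.5, -0.8]
6.55 [0.5416394  0.35719746 0.22331729] stand [ 0.00058813 -0.07433695]
knob 0 [235.5 196.5]
knob 0.3 [243.  192.5]
knob 0.5 [248.  191.3]
knob 0.8 [254.9 191.6]
```

View pics/s4z.png

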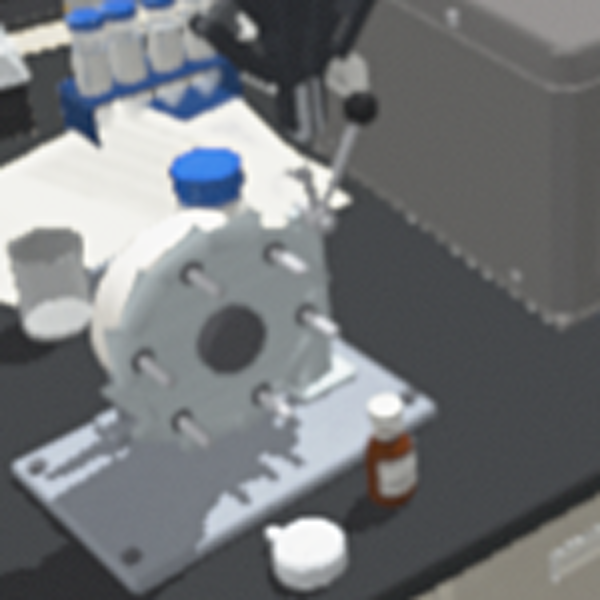

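The knob is at (255,192), which matches the prediction for 0.8 rad, so the pawl is thrown over. Next I'll go up, over to the left of the top peg and in front of the wheel face.

```bash
h="python3 -m handwheel"
$h '[[[0,0.05,0.4,0,0,0,1],[-0.1,0.3,0.4,0,0,0,1],[-0.23,0.75,0.4,0,0,0,1],[-0.23,0.75,0.4,0,0,0,1]]]'|grep -E 'ee_pos'
$h '[[[-0.1,0.4,0,0,0,0,1],[-0.23,0.75,0,0,0,0,1],[-0.23,0.75,0,0,0,0,1],[-0.23,0.75,0,0,0,0,1]]]'|grep -E 'ee_pos'
python3 - <<'E'
from knob import *
c,m=look('s5')
for q in (-.09,-.05,-.01,.45):
    a=q-.262; print(q,[proj(c,[*(O+M.T@[x,-.058*np.sin(a)]),.105+.058*np.cos(a)]).round(1) for x in (-.038,-.005)])
cv2.imwrite('pics/s5z.png',cv2.resize(c['img'][185:285,175:275],None,fx=6,fy=6,interpolation=2))
E
```

```text
ee_pos: [0.5204, 0.4227, 0.2559]
ee_pos: [0.5043, 0.4775, 0.255]
7.4 [0.50505335 0.47641262 0.25497325] stand [-0.02203207  0.0482511 ]
knob 0 [235.5 196.5]
knob 0.3 [243.  192.5]
knob 0.5 [248.  191.3]
knob 0.8 [254.9 191.6]
-0.09 [array([219.5, 239.2]), array([211.4, 233.6])]
-0.05 [array([220.2, 238.5]), array([212.2, 232.9])]
-0.01 [array([221. , 237.9]), array([213. , 232.3])]
0.45 [array([230.6, 232.9]), array([222.5, 227.5])]
```

View pics/s5z.png

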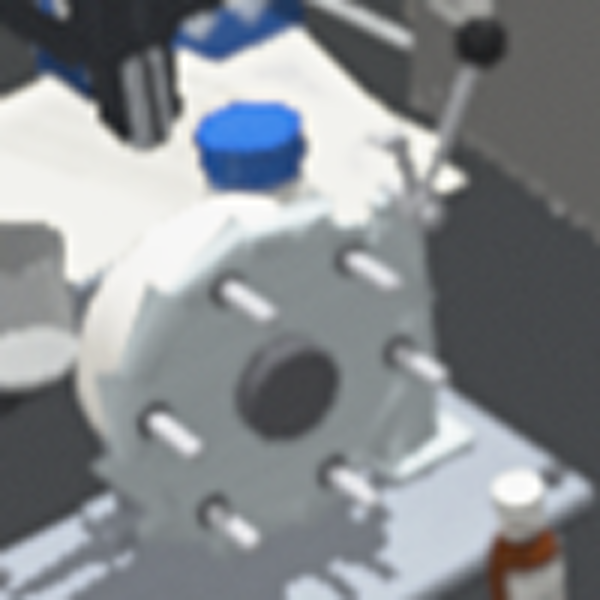

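The top peg's end is at (219,237), within 2 px of the prediction for about -0.05 rad, and the fingers are left of it. I'll lower and push in stages.

```bash
h="python3 -m handwheel"
$h '[[[0,0,-0.4,0,0,0,1],[0,0,-0.8,0,0,0,1],[0,0,-0.8,0,0,0,1]]]'|grep -E 'ee_pos|wrist'
$h '[[[0,0,-0.2,0,0,0,1],[0,0,-0.4,0,0,0,1],[0,0,-0.4,0,0,0,1]]]'|grep -E 'ee_pos|wrist'
$h '[[[0.006,-0.05,0,0,0,0,1],[0.012,-0.1,0,0,0,0,1],[0.018,-0.15,0,0,0,0,1],[0.024,-0.2,0,0,0,0,1],[0.03,-0.26,0,0,0,0,1],[0.037,-0.32,0,0,0,0,1],[0.037,-0.32,0,0,0,0,1]]]'|grep -E 'ee_pos|wrist'
cat > peg.py <<'E'
from knob import *
def wheel(name):
    c,m=look(name)
    K,D=KD(c)
    # peg end patches: bright, in the wheel region; fit q from all visible peg axes near predictions
    P=lambda x,a:proj(c,[*(O+M.T@[x,-.058*np.sin(a)]),.105+.058*np.cos(a)])
    g=cv2.cvtColor(c['img'],cv2.COLOR_BGR2GRAY).astype(float)
    g-=cv2.GaussianBlur(g,(0,0),5)
    r=[]
    for q in np.arange(-.15,.7,.02):
        v=[]
        for k in range(6):
            if k in(0,): continue
            for x in np.linspace(-.036,-.018,8):
                u=P(x,q-.262+k*np.pi/3)-[.8,1.2]
                v.append(cv2.getRectSubPix(g.astype(np.float32),(1,1),tuple(map(float,u)))[0,0])
        r.append((np.mean(v),round(q,2)))
    print(sorted(r)[-5:][::-1])
    cv2.imwrite(f'pics/{name}z.png',cv2.resize(c['img'][185:285,175:275],None,fx=6,fy=6,interpolation=2))
E
python3 -c "
from peg import *
wheel('s6')"
```

```text
ee_pos: [0.5045, 0.4734, 0.1873]
wrist_force: [-0.2, 0.6, 0.4]
ee_pos: [0.5048, 0.4756, 0.158]
wrist_force: [-0.3, -1.0, 0.2]
ee_pos: [0.5084, 0.4511, 0.1601]
wrist_force: [1.3, 1.2, 1.6]
8.75 [0.50819622 0.45126414 0.15980285] stand [-0.02180328  0.02291722]
knob 0 [235.5 196.5]
knob 0.3 [243.  192.5]
knob 0.5 [248.  191.3]
knob 0.8 [254.9 191.6]
[(np.float32(38.070778), np.float64(0.15)), (np.float32(37.832882), np.float64(0.17)), (np.float32(36.03057), np.float64(0.13)), (np.float32(34.930634), np.float64(0.19)), (np.float32(32.30105), np.float64(0.11))]
```

```bash
h="python3 -m handwheel"
$h '[[[0.006,-0.05,0,0,0,0,1],[0.012,-0.1,0,0,0,0,1],[0.018,-0.15,0,0,0,0,1],[0.025,-0.2,0,0,0,0,1],[0.025,-0.2,0,0,0,0,1]]]'|grep -E 'ee_pos|wrist'
python3 -c "
from peg import *
wheel('s7')"
```

```text
ee_pos: [0.51, 0.434, 0.1589]
wrist_force: [-0.3, 0.5, 1.1]
9.3 [0.50997948 0.4343104  0.15894275] stand [-0.02198218  0.00587709]
knob 0 [235.5 196.5]
knob 0.3 [243.  192.5]
knob 0.5 [248.  191.3]
knob 0.8 [254.9 191.6]
[(np.float32(50.18473), np.float64(0.45)), (np.float32(48.625305), np.float64(0.47)), (np.float32(47.87583), np.float64(0.43)), (np.float32(43.182117), np.float64(0.49)), (np.float32(41.570045), np.float64(0.41))]
```

View pics/s7z.png

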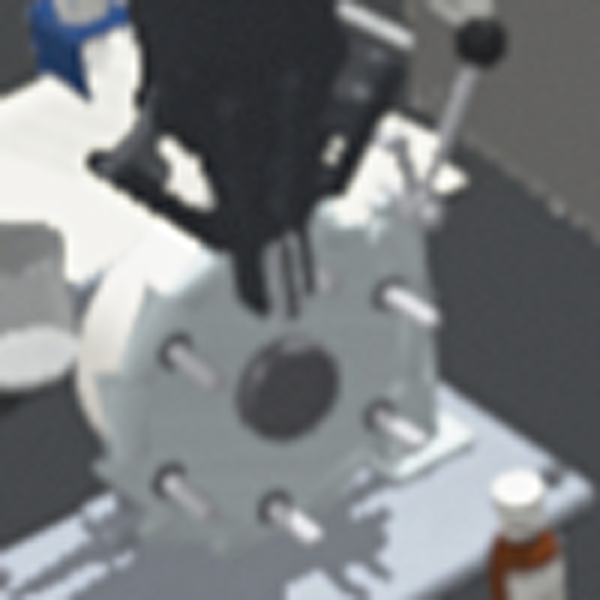

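The wheel is at about 0.45 rad with the pawl still up. Before going to the outer side of the knob I'll check the clearance to the grey box.

```bash
python3 -m handwheel '[[[-0.01,0.06,0,0,0,0,1],[-0.01,0.06,0.5,0,0,0,1],[-0.01,0.06,1,0,0,0,1],[-0.01,0.06,1,0,0,0,1]]]'|grep -E 'ee_pos|wrist'
python3 - <<'E'
import pickle
from h import *
from knob import M,O
d=pickle.load(open('c0.pkl','rb'));S,T=d['scene'],d['top'];w=pickle.load(open('c1.pkl','rb'))['wrist']
b=onz(S,(305,246),0);print('bottom corner',b)
for z in (.1,.15,.2,.25,.3): print(z,proj(S,[b[0],b[1],z]).round(),proj(T,[b[0],b[1],z]).round(),proj(w,[b[0],b[1],z]).round())
print(onz(w,(410,135),0),'left bottom line other pt',onz(S,(165+420/4,165+215/4),0))
E
```

```text
ee_pos: [0.5105, 0.4427, 0.2448]
wrist_force: [-0.3, 0.2, -0.9]
bottom corner [0.52189735 0.17435247 0.        ]
0.1 [305. 217.] [311. 197.] [437. 123.]
0.15 [305. 202.] [310. 194.] [452. 125.]
0.2 [305. 186.] [310. 191.] [471. 127.]
0.25 [305. 169.] [309. 188.] [497. 129.]
0.3 [304. 151.] [309. 185.] [533. 133.]
[0.4961502  0.17828458 0.        ] left bottom line other pt [0.71637508 0.16860316 0.        ]
```

The box's left side is at y≈0.175 and it stands about 0.2 m high, so there is room.

```bash
h="python3 -m handwheel"
$h '[[[0,0,0.4,0,0,0,1],[0.05,-0.2,0.7,0,0,0,1],[0.15,-0.7,0.7,0,0,0,1],[0.15,-0.7,0.7,0,0,0,1]]]'|grep -E 'ee_pos|wrist'
$h '[[[0.1,-0.5,0,0,0,0,1],[0.2,-0.8,0,0,0,0,1],[0.2,-0.8,0,0,0,0,1]]]'|grep -E 'ee_pos|wrist'
$h '[[[0.1,-0.4,0,0,0,0,1],[0.15,-0.6,0,0,0,0,1],[0.15,-0.6,0,0,0,0,1],[0.15,-0.6,0,0,0,0,1]]]'|grep -E 'ee_pos|wrist'
python3 -c "
from peg import *
wheel('s8')"
```

```text
ee_pos: [0.5234, 0.379, 0.2956]
wrist_force: [1.2, -0.5, -1.0]
ee_pos: [0.5388, 0.3159, 0.2947]
wrist_force: [-0.6, 0.4, -0.6]
ee_pos: [0.5489, 0.2729, 0.2952]
wrist_force: [0.8, -0.3, -0.4]
10.85 [0.54868219 0.27352585 0.29527029] stand [-0.00204061 -0.15823278]
knob 0 [235.5 196.5]
knob 0.3 [243.  192.5]
knob 0.5 [248.  191.3]
knob 0.8 [254.9 191.6]
[(np.float32(20.684252), np.float64(0.47)), (np.float32(19.818714), np.float64(0.49)), (np.float32(19.279217), np.float64(0.45)), (np.float32(17.397497), np.float64(0.51)), (np.float32(16.077118), np.float64(0.43))]
```

```bash
h="python3 -m handwheel"
$h '[[[0,0,-0.4,0,0,0,1],[0,0,-0.8,0,0,0,1],[0,0,-0.98,0,0,0,1],[0,0,-0.98,0,0,0,1]]]'|grep -E 'ee_pos|wrist'
$h '[[[-0.006,0.05,0,0,0,0,1],[-0.012,0.1,0,0,0,0,1],[-0.018,0.15,0,0,0,0,1],[-0.024,0.2,0,0,0,0,1],[-0.03,0.25,0,0,0,0,1],[-0.036,0.3,0,0,0,0,1],[-0.04,0.36,0,0,0,0,1],[-0.04,0.36,0,0,0,0,1]]]'|grep -E 'ee_pos|wrist'
$h '[[[-0.006,0.05,0,0,0,0,1],[-0.012,0.1,0,0,0,0,1],[-0.018,0.15,0,0,0,0,1],[-0.024,0.2,0,0,0,0,1],[-0.03,0.25,0,0,0,0,1],[-0.036,0.3,0,0,0,0,1],[-0.04,0.36,0,0,0,0,1],[-0.04,0.36,0,0,0,0,1]]]'|grep -E 'ee_pos|wrist'
python3 -c "
from peg import *
wheel('s9')"
```

```text
ee_pos: [0.5478, 0.2728, 0.215]
wrist_force: [-0.1, 0.2, 0.5]
ee_pos: [0.5457, 0.3021, 0.2171]
wrist_force: [0.5, 0.2, -0.0]
ee_pos: [0.5424, 0.3308, 0.2169]
wrist_force: [0.4, 0.6, 0.1]
12.9 [0.54251639 0.33021064 0.21683108] stand [-0.0016445  -0.10123572]
knob 0 [235.5 196.5]
knob 0.3 [243.  192.5]
knob 0.5 [248.  191.3]
knob 0.8 [254.9 191.6]
[(np.float32(33.39329), np.float64(0.47)), (np.float32(32.10473), np.float64(0.45)), (np.float32(31.612194), np.float64(0.49)), (np.float32(28.25206), np.float64(0.43)), (np.float32(27.534954), np.float64(0.51))]
```

View pics/s9z.png

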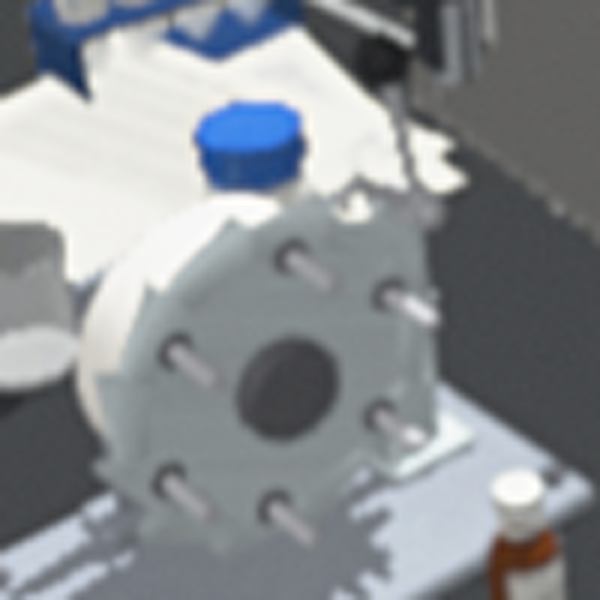

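The pawl has fallen and the knob is at about (238.5,195), roughly 0.1 rad from home, with its nose on the tooth's slope. I'll press it gently towards the wheel, measuring the knob by its dark blob.

```bash
h="python3 -m handwheel"
cat >> peg.py <<'E'
def knobpix():
    c=manip.read_camera('scene')
    g=c['img'].max(2).astype(np.float32)
    # dark round blob among pixels on the knob's arc region
    x0,y0,x1,y1=229,188,246,203
    m=(g[y0:y1,x0:x1]<60).astype(np.uint8)
    n,l,st,ce=cv2.connectedComponentsWithStats(m)
    print('blobs',[(int(st[i,4]),st[i,:4].tolist(),(ce[i]+[x0,y0]).round(2).tolist()) for i in range(1,n) if st[i,4]>8])
E
python3 -c "
from peg import *
knobpix()"
$h '[[[-0.006,0.05,0,0,0,0,1],[-0.012,0.1,0,0,0,0,1],[-0.018,0.15,0,0,0,0,1],[-0.018,0.15,0,0,0,0,1]]]'|grep -E 'ee_pos|wrist'
python3 -c "
from peg import *
knobpix();wheel('s10')"
$h '[[[-0.003,0.025,0,0,0,0,1],[-0.005,0.04,0,0,0,0,1],[-0.005,0.04,0,0,0,0,1]]]'|grep -E 'ee_pos|wrist'
python3 -c "
from peg import *
knobpix();wheel('s11')
import pickle;c=pickle.load(open('c0.pkl','rb'))['scene'];manip.read_camera=lambda n:c
print('initial');knobpix()"
```

```text
blobs [(9, [15, 0, 2, 7], [244.78, 190.44]), (67, [3, 3, 10, 9], [236.57, 195.19])]
ee_pos: [0.541, 0.3427, 0.2169]
wrist_force: [-0.4, 0.4, 0.8]
blobs [(97, [2, 0, 14, 12], [237.95, 194.54])]
13.45 [0.54114975 0.34187859 0.2168484 ] stand [-0.00165976 -0.08949228]
knob 0 [235.5 196.5]
knob 0.3 [243.  192.5]
knob 0.5 [248.  191.3]
knob 0.8 [254.9 191.6]
[(np.float32(31.414648), np.float64(0.47)), (np.float32(30.985315), np.float64(0.45)), (np.float32(29.103535), np.float64(0.49)), (np.float32(27.968185), np.float64(0.43)), (np.float32(25.016626), np.float64(0.51))]
ee_pos: [0.5408, 0.3451, 0.2169]
wrist_force: [-0.5, 0.7, -0.7]
blobs [(93, [3, 0, 12, 12], [237.72, 194.47])]
13.85 [0.54084243 0.34492011 0.21687663] stand [-0.00161515 -0.08643671]
knob 0 [235.5 196.5]
knob 0.3 [243.  192.5]
knob 0.5 [248.  191.3]
knob 0.8 [254.9 191.6]
[(np.float32(37.302227), np.float64(0.47)), (np.float32(37.09452), np.float64(0.45)), (np.float32(33.89146), np.float64(0.49)), (np.float32(33.454308), np.float64(0.43)), (np.float32(28.247839), np.float64(0.51))]
initial
blobs [(53, [3, 4, 9, 8], [235.98, 196.06])]
```

```bash
h="python3 -m handwheel"
for i in 1; do
$h '[[[-0.003,0.025,0,0,0,0,1],[-0.003,0.025,0,0,0,0,1],[-0.003,0.025,0,0,0,0,1]]]'
$h '[[[-0.003,0.025,0,0,0,0,1],[-0.003,0.025,0,0,0,0,1],[-0.003,0.025,0,0,0,0,1]]]'
done |grep -E 'ee_pos|wrist'
python3 -c "
from peg import *
knobpix();wheel('s12')"
```

```text
ee_pos: [0.5408, 0.346, 0.2168]
wrist_force: [0.2, -4.1, 0.5]
ee_pos: [0.5408, 0.3463, 0.2167]
wrist_force: [0.5, -8.7, 4.2]
blobs [(98, [2, 0, 12, 12], [237.46, 194.27])]
14.55 [0.54078002 0.34633321 0.21673231] stand [-0.00151462 -0.08502633]
knob 0 [235.5 196.5]
knob 0.3 [243.  192.5]
knob 0.5 [248.  191.3]
knob 0.8 [254.9 191.6]
[(np.float32(38.27557), np.float64(0.45)), (np.float32(37.900448), np.float64(0.47)), (np.float32(35.10735), np.float64(0.43)), (np.float32(34.058197), np.float64(0.49)), (np.float32(28.257904), np.float64(0.41))]
```

It now presses firmly at 8.7 N with the tool at stand y -85 mm, which is exactly the home position. I'll back off, go up and verify.

```bash
h="python3 -m handwheel"
$h '[[[0.01,-0.1,0,0,0,0,1],[0.04,-0.4,0,0,0,0,1],[0.08,-0.7,0,0,0,0,1],[0.08,-0.7,0,0,0,0,1]]]'|grep -E 'ee_pos|wrist'
$h '[[[0,0,0.4,0,0,0,1],[0,0,0.8,0,0,0,1],[0,0,1,0,0,0,1],[0,0,1,0,0,0,1]]]'|grep -E 'ee_pos|wrist'
python3 -c "
from peg import *
knobpix();wheel('s13')
import pickle
a=pickle.load(open('c0.pkl','rb'));T=manip.read_camera('top')
d=cv2.absdiff(T['img'],a['top']['img'])[205:245,225:440].max(2);print('top diff',(d>40).sum())
c=manip.read_camera('scene')['img']
for n,i in(('start',a['scene']['img']),('now',c)): print(n);print(i[186:206,228:250].max(2))
"
```

```text
ee_pos: [0.5476, 0.2896, 0.2167]
wrist_force: [0.1, -0.2, -0.2]
ee_pos: [0.5474, 0.2949, 0.2996]
wrist_force: [-0.2, -0.7, -0.4]
blobs [(64, [2, 4, 10, 8], [235.89, 195.52])]
15.45 [0.54650265 0.29357322 0.29673979] stand [-0.00189945 -0.1380751 ]
knob 0 [235.5 196.5]
knob 0.3 [243.  192.5]
knob 0.5 [248.  191.3]
knob 0.8 [254.9 191.6]
[(np.float32(26.204693), np.float64(0.47)), (np.float32(25.453632), np.float64(0.49)), (np.float32(24.252747), np.float64(0.45)), (np.float32(22.817219), np.float64(0.51)), (np.float32(20.34718), np.float64(0.43))]
top diff 3339
start
[[108 141 168 187 191 182 164 142 105  83  72  69  70  73  91 106 100  98
  112 133 148 153]
 [ 73  85 108 137 161 183 196 191 167 136 100  83  70  71  89 105 100  96
   99 108 127 146]
 [ 69  70  73  85 106 136 164 188 195 185 162 140 105  85  81  93  96  96
   94  96 104 119]
 [ 71  71  70  68  74  85 107 136 163 184 194 192 172 144 107  92  94  95
   96  96  95  97]
 [ 66  70  74  71  72  70  74  85 108 139 167 194 204 195 166 129 101  96
   97  97  97  95]
 [ 72  67  70  73  71  70  67  65  69  82 107 142 170 191 191 
[... 2498 characters left out ...]
2  41  57  71  74  85  98  97
   99  98  97  98]
 [237 242 245 228 136  76  43  29  29  33  40  50  65  72  74  88 100  98
  100 104 104  98]
 [235 239 242 239 214 172 118  94  84  64  68  73  73  71  74  88 104 100
  101 107 106  98]
 [238 238 240 243 244 238 216 203 175 120 105  98  81  72  74  96 111 105
  103 105 104  97]
 [241 240 241 242 243 245 246 248 232 155 126 119  98  75  72  91 107 106
  103 102 101  97]
 [242 242 241 242 242 242 244 246 234 165 129 124 113  91  71  72  83  90
   95 100 102 101]
 [242 242 242 242 242 242 243 244 239 197 137 128 144 154 117  87  70  71
   76  91 102 104]
 [242 242 242 242 242 242 242 243 244 228 158 137 182 223 205 164 115  87
   70  75  92 101]]
```

The knob outline matches the starting (home) picture, the wheel stands at about 0.46 rad and the robot is clear. Handing in.

```bash
python3 -c "
from plant import manip
print(manip.close_job())"
```

```text
the job is handed in; nothing more can be done
None
```

Job handed in (no verdict was returned): the pawl was thrown over, the wheel was pushed back one notch to about 0.46 rad, the pawl looks fully home in the camera image, nothing should have touched the bystanders (I made no clean image check of them), and the robot was clear at about 15.5 s.

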